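# Feed a timing pulley through the splash flap of a parts washer

## Task

Put the toothed pulley into the parts washer without picking it up: push it along the loading deck with the fingertips, in through the hanging flap of the doorway, far enough that the flap can drop behind it, then draw the hand back out so that the flap swings shut. Slide it steadily, flat on the deck, never lifting or flicking it, and leave the piston and the jar on the deck where they are.

Things in the scene. Friction and masses are not known exactly. Their poses are not given: they have to be found in the camera images.
- washer: Fixed loading station of a bench-top parts washer, grey, steel deck. Origin on the bench (z = 0) under the middle of the hung flap; +x points through the doorway into the basin, +y along the front panel. Deck and basin floor are one flat plate, top 20 mm above the bench, x -180 to +220, y -200 to +200 mm, with 12 mm high kerbs on its two side edges only. The deck lies to the robot's right, the basin to its left.
- doorway (a point): Middle of the doorway's sill, on the deck surface under the shut flap. The doorway is 190 mm wide between two posts 14 mm wide, and open from the deck up to a lintel 170 to 190 mm above the deck. Posts, lintel and the front panel that closes the rest of the width (90 mm high above the deck) are 8 mm thick (x -4 to +4 mm).
- basin (a point): Middle of the basin floor, level with the deck, 109 mm beyond the flap. The basin is open at the top; inside it runs from the front panel to a back wall 214 mm beyond the flap (60 mm high above the floor), and between side walls 100 mm high at y = -194 and +194 mm.
- flap (a joint): Angle of the flap, a flat aluminium plate 180 mm wide, 3 mm thick, 120 g. 0 = hanging shut (it cannot swing out towards the deck); grows to 1.5 rad as its lower edge swings in and up over the basin. It rests on whatever is under it and falls shut by its own weight. It drops behind the pulley only when the pulley's near edge is at least 40 mm beyond the hung flap.
- flap_hinge (a point): Middle of the flap's free hinge line (along the washer's y), 160 mm above the deck, right above the sill.
- flap_edge (a point): Middle of the flap's lower edge, 138 mm from the hinge (22 mm above the deck when shut); moves with the flap.
- pulley: Toothed timing-belt pulley of bare aluminium, a flat disc 70 mm in diameter and 28 mm thick with fine teeth round the rim and a dark bore in the middle, about 250 g, lying flat on the loading deck in front of the flap, up to 65 mm to one side of the doorway's middle. Origin: centre of its underside; z up.
- piston: Bystander: steel piston standing on one wing of the loading deck, 60 mm in diameter, 58 mm high. Origin: centre of its underside.
- jar: Bystander: small closed jar with a black cap standing on the other wing of the deck, 52 mm in diameter, 75 mm high. Origin: centre of its underside.

How it is judged:
On the way, in this order (a step that is already met when the one before it is completed fails the run):
1. the pulley is in the doorway and the flap is pushed open over it (x of pulley in the frame of washer between -0.03 and 0.06 m and value of joint flap above 0.12 rad), for 0.1 s.
2. the pulley is wholly inside, at least 38 mm past the flap, while the flap is still held open (x of pulley in the frame of washer above 0.073 m and value of joint flap above 0.12 rad), for 0.1 s.
At the end, for the whole second after the job is handed in: The pulley lies flat and at rest on the basin floor, its centre at least 73 mm beyond the flap; the flap hangs shut within 0.04 rad and is still (x of pulley in the frame of washer between 0.073 and 0.185 m and y of pulley in the frame of washer between -0.165 and 0.165 m and z of pulley in the frame of washer between 0.016 and 0.024 m and angle between pulley's own z axis and vertical below 0.08 rad and linear speed of pulley below 0.02 m/s and value of joint flap below 0.04 rad and velocity of joint flap between -0.1 and 0.1 rad/s); the robot touches nothing.
It fails at once if the pulley is lifted more than 12 mm off the deck or tipped by more than 0.3 rad (z of pulley in the frame of washer above 0.032 m or angle between pulley's own z axis and vertical above 0.3 rad).
It fails at once if the pulley is flicked (faster than 0.5 m/s) (linear speed of pulley above 0.5 m/s).
It fails at once if the piston or the jar is moved by more than 20 mm or tipped (distance of any of piston, jar from where it was at the start of the episode above 0.02 m or angle between any of piston, jar's own z axis and vertical above 0.3 rad).
It also fails if it takes over 48 s, if anything falls off the work surface, if the arm or the gripper's body presses on something with over 40 N, if the wrist force passes 120 N, or if a joint passes its speed limit or range.

## Robot

A 6-joint arm with a two-finger parallel gripper is mounted at the origin on the work surface. World frame = base frame: x ahead of the robot, y to its left, z up, the work surface at z = 0. Lengths are in m, angles in rad, forces in N, time in s.
With the tool pointing down it reaches from about 0.325 to 0.925 m from the base axis. Payload 3.1 kg.
Tool frame: the origin (TCP) lies where the fingers leave the gripper's body, on its centre line; the fingertips stand 73 mm ahead of it and the grasp point (between the pads) lies 54 mm ahead of it (env.tips_ahead is the z of the fingertips in the tool frame, in m); z points along the fingers, y is the line along which they close (so a half turn about z gives the same grasp; the last joint's range is limited). The gripper opens to 85 mm and grips with 20 to 120 N. Pads are 22 mm wide; open, the fingers measure 114 mm over their backs; the gripper's body (76 mm by 85 mm) begins 54 mm behind the grasp point. The pads swing forward as they close: fully open they stand 13 mm farther back than shut.
Start: joints at [-1.393, 0.217, 1.613, -0, 1.311, -0.112], TCP at [0.179, -0.599, 0.304] pointing down, gripper open.
Joint ranges: [-2.75, 2.75], [-0.78, 2.1], [0.31, 2.55], [-1.13, 4.27], [0.13, 2.63], [-2.58, 2.58]. Speed limits (rad/s): [2.79, 2.79, 3.14, 3.14, 3.14, 3.14].

## Interface

Orientations are given as a rotation vector (axis times angle).
In Python, from station import sensors, vision, job_done, env gives the robot as it stands. The module is installed in compiled form; this text tells all that it offers.
- The arm moves only by the tool arm_command, never from a script. Its argument "steps" is a list of rows, each a list of 7 numbers: the shift along the tool's x, y, z in m, then the turn, a rotation vector about the tool's x, y, z in rad, then the finger opening in m, from 0 to 0.0854. In form: [[x, y, z, rx, ry, rz, jaw], ...]. A call has 1 to 20 rows; each row is the pose to reach, as a shift and turn from the pose commanded when the call began, along the tool's axes at that moment; what a row does not reach only later rows make up. A row lasts 1/12 s, in which the tool goes at most 41.7 mm and 7.16 degrees, less where a joint would pass 70% of its speed; a pose out of reach is approached as far as the arm can. A call with a gripper value outside its range is refused whole. The fingers move at their own pace and stop on an object; the grip force is fixed at half the most. Time passes only in rows, so rows that repeat a pose let the fingers close. It gives the time, the measured TCP pose, the force, the opening and the grip force at its end, in the units of the state.
- sensors.sense(): the state, without advancing time (a new reading comes with each control period).
- vision.capture(name): name is "scene" or "side" or "wrist"; returns a dict with "pixels" (384x512x3 uint8, red, green, blue), "intrinsics" (3x3 intrinsics, pixels), "view" (4x4, takes a point from world to camera coordinates). Camera axes: x right, y up, looking along -z (the intrinsics and any distortion apply to the point x, -y, -z); pixel columns grow to the right and rows downward; lengths in m; the calibration is good to about 2 mm. A picture is of the moment at which its call begins. There is no depth.
- job_done(): hands the job in; it is judged then, once.
The state is a dict: "t": time; "joints": joint angles; "qvel": joint speeds; "effort": joint torques, N m; "tool_pos": TCP position; "eef_rot": TCP orientation; "force": force on the tool from outside, world axes, zero at the start; "wrist_torque": the same for the moment, N m; "finger_gap": opening from 0.0 (shut) to 1.0 (fully open); "grip_force": force on a finger pad.
Only numpy, scipy, OpenCV 4.12 (cv2) and the standard library are available. Lean on these libraries where they do the work, as an engineer would, in place of code of your own. Each camera call takes 0.05 s, during which the arm holds its last target. There are 200 camera calls.

## Working session

There is one attempt and no reset: what is moved stays moved. The work goes in short steps, Python scripts to look and compute and a tool call to move; the robot and the scene stay as the last step left them, time stands still between calls to the robot, and variables do not carry over. Pictures are saved under pics/ and viewed, at most 11 in all, crops included, and the job is handed in when it is done.

Besides the shell and the picture viewer there is one more tool, called after "Emit:" by a JSON object that holds its "name" and its "arguments", one argument or row to a line. arm_command: Moves the arm, as the interface text tells. Its arguments: {"type":"object","properties":{"steps":{"type":"array"}},"required":["steps"]}

```bash
mkdir -p pics; cat > h.py <<'E'
import numpy as np,cv2,json
def ray(c,u,v):
    K=np.array(c["intrinsics"]);V=np.array(c["view"])
    d=np.linalg.inv(K)@[u,v,1];d=np.array([d[0],-d[1],-d[2]])
    R=V[:3,:3];o=-R.T@V[:3,3];return o,R.T@d
def onz(c,u,v,z):
    o,d=ray(c,u,v);return o+d*(z-o[2])/d[2]
def px(c,p):
    V=np.array(c["view"]);q=V[:3,:3]@p+V[:3,3];q=np.array(c["intrinsics"])@[q[0],-q[1],-q[2]];return q[:2]/q[2]
def load(n):
    return np.load(f"pics/{n}.npy",allow_pickle=True).item()
def snap(name,n):
    from station import vision
    c=vision.capture(name);np.save(f"pics/{n}.npy",c,allow_pickle=True)
    cv2.imwrite(f"pics/{n}.png",cv2.resize(np.array(c["pixels"])[:,:,::-1],(800,600),interpolation=cv2.INTER_CUBIC));return c
E
python3 - <<'E'
from h import *
from station import sensors,env
for n in("scene","side","wrist"):
    c=snap(n,n+"0");print(n,[k for k in c],np.round(ray(c,256,192),3).tolist())
print(sensors.sense(),env.tips_ahead)
E
```

```text
scene ['pixels', 'intrinsics', 'view'] [[0.836, -0.29, 0.69], [-0.397, 0.473, -0.786]]
side ['pixels', 'intrinsics', 'view'] [[0.764, -0.499, 0.639], [-0.219, 0.708, -0.671]]
wrist ['pixels', 'intrinsics', 'view'] [[0.252, -0.577, 0.372], [-0.287, -0.087, -0.954]]
{'t': 0.15, 'joints': array([-1.39318809e+00,  2.17623419e-01,  1.61458807e+00, -7.04379869e-06,
        1.31130588e+00, -1.12201660e-01]), 'qvel': array([-0.00053841, -0.00298293, -0.00688217,  0.00208404, -0.00066712,
       -0.00045883]), 'effort': array([ 8.89566418e-04, -3.97445655e+01, -3.04415989e+01, -1.30152539e-04,
        5.83544868e-03,  9.43952756e-06]), 'tool_pos': array([ 0.17853675, -0.59843903,  0.30282995]), 'eef_rot': array([-3.10676391e+00, -4.53365946e-01,  1.09473522e-04]), 'force': array([-0.51030386, -0.29852499,  0.03199753]), 'wrist_torque': array([0.02133851, 0.03869359, 0.06509719]), 'grip_force': 0.0, 'finger_gap': 0.9995781928217614} 0.0726
```

View pics/scene0.png

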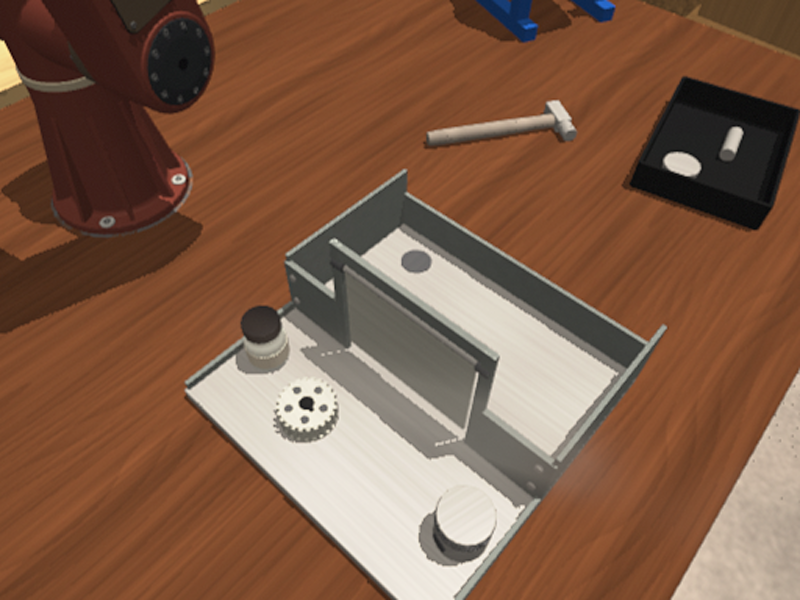

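View pics/wrist0.png

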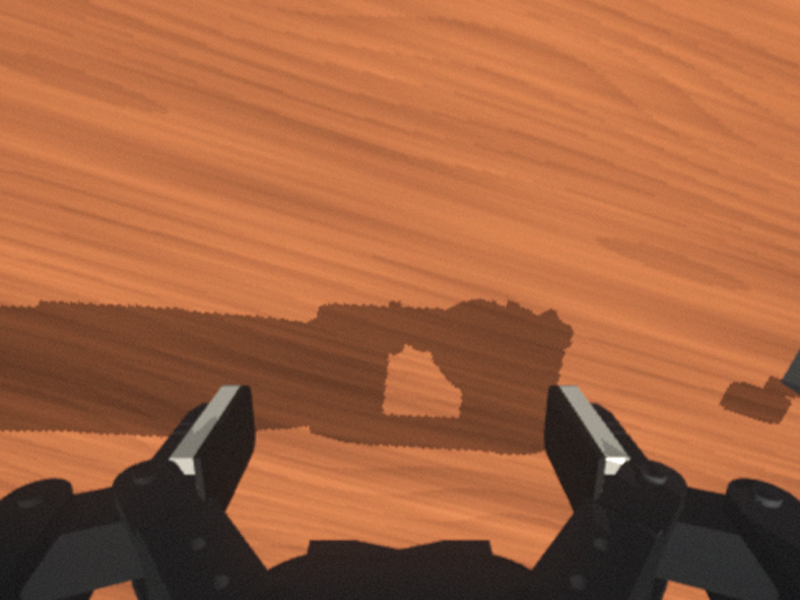

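View pics/side0.png

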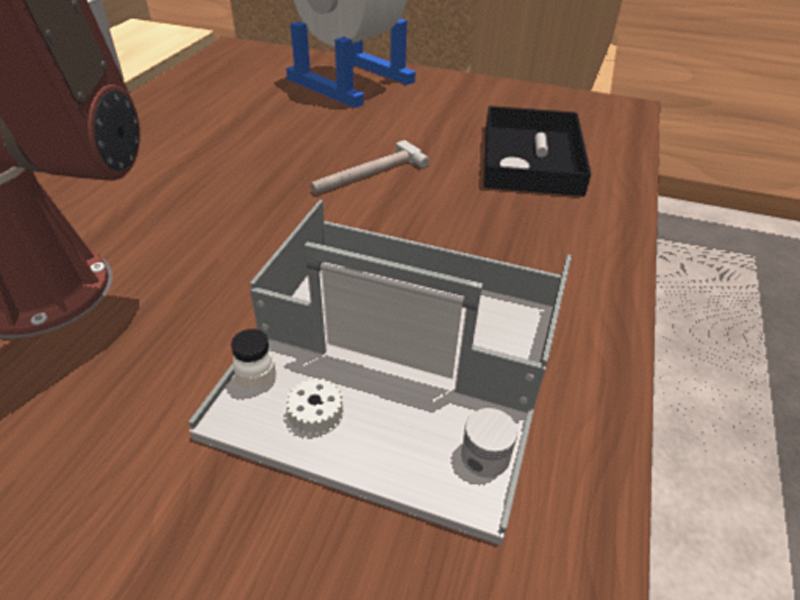

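The scene view shows the pulley's bore at (307,403), the jar's cap at (261,322), the piston's top at (466,515) and the lintel's ends at (333,241) and (497,358). The side view shows the same four items at (315,400), (250,344), (491,432) and (307,245)/(481,286). The wrist view shows only the bench so far.

```bash
cat > fit.py <<'E'
from h import *
from scipy.optimize import least_squares
S=load("scene0");D=load("side0");k=.64
obs=[(S,(333,241),(-4,109,210)),(S,(497,358),(-4,-109,210)),(S,(405,172),(218,197,120)),(S,(664,327),(218,-197,120)),
(D,(307,245),(-4,109,210)),(D,(481,286),(-4,-109,210)),(D,(321,203),(218,197,120)),(D,(569,257),(218,-197,120)),(D,(192,433),(-180,200,20)),(S,(188,392),(-180,200,20)),(D,(500,538),(-180,-200,20))]
def T(p,w):
    c,s=np.cos(p[2]),np.sin(p[2]);w=np.array(w)/1e3
    return np.array([p[0]+c*w[0]-s*w[1],p[1]+s*w[0]+c*w[1],w[2]])
f=lambda p:np.concatenate([px(c,T(p,w))-np.array(u)*k for c,u,w in obs])
r=least_squares(f,[.5,-.1,1.5],loss="soft_l1")
if __name__=="__main__":
    print(r.x.round(4),f(r.x).reshape(-1,2).round(1).tolist())
    p=r.x;R=np.array([[np.cos(p[2]),-np.sin(p[2])],[np.sin(p[2]),np.cos(p[2])]])
    for n,z,a,b in(("pulley",.048,(307,403),(315,400)),("piston",.078,(466,515),(491,432)),("jar",.095,(261,322),(250,344))):
        for c,u in((S,a),(D,b)):
            w=onz(c,u[0]*k,u[1]*k,z);print(n,w.round(4),(R.T@(w[:2]-p[:2])).round(4))
E
python3 fit.py
```

```text
[0.5957 0.0106 1.5597] [[-2.3, 0.2], [-0.1, 1.3], [0.0, -1.8], [0.7, -1.1], [-0.8, 0.1], [1.7, 0.8], [0.3, -1.7], [1.1, -1.8], [-1.0, -0.8], [-2.7, -1.4], [4.7, -0.1]]
pulley [ 0.5314 -0.089   0.048 ] [-0.1002  0.0632]
pulley [ 0.5299 -0.0892  0.048 ] [-0.1005  0.0647]
piston [ 0.7515 -0.0801  0.078 ] [-0.0889 -0.1568]
piston [ 0.7494 -0.0845  0.078 ] [-0.0934 -0.1548]
jar [ 0.4359 -0.0658  0.095 ] [-0.0781  0.1589]
jar [ 0.4346 -0.0683  0.095 ] [-0.0806  0.1602]
```

```bash
cat >> h.py <<'E'
from scipy.spatial.transform import Rotation as Ro
W=np.array([.5957,.0106]);YAW=1.5597
def w2(w): # washer->world
    c,s=np.cos(YAW),np.sin(YAW);return np.array([W[0]+c*w[0]-s*w[1],W[1]+s*w[0]+c*w[1],w[2]])
def goalR(th,yaw=YAW):
    c,s=np.cos(yaw),np.sin(yaw);return Ro.from_matrix(np.array([[c,s,0],[s,-c,0],[0,0,-1]]).T)*Ro.from_rotvec([0,th,0]) if 0 else Ro.from_matrix(np.column_stack([[c,s,0],[s,-c,0],[0,0,-1]]))*Ro.from_rotvec([0,th,0])
def rel(tip,th,yaw=YAW,ahead=.0726):
    "tip in washer frame (m, z from bench) -> shift, turn in tool axes now"
    from station import sensors
    s=sensors.sense();R0=Ro.from_rotvec(s["eef_rot"]);R1=goalR(th,yaw)
    tcp=w2(tip)-ahead*R1.as_matrix()[:,2]
    print("t",round(s["t"],2),"tcp",tcp.round(3),"shift",R0.inv().apply(tcp-s["tool_pos"]).round(4).tolist(),"turn",(R0.inv()*R1).as_rotvec().round(3).tolist(),"q",s["joints"].round(2))
E
python3 -c "
from h import *
rel((-.20,.068,.22),0); rel((-.20,.068,.16),np.radians(50))"
```

```text
t 0.15 tcp [ 0.525 -0.189  0.293] shift [0.4496, -0.2935, 0.0109] turn [-0.002, -0.001, -1.27] q [-1.39  0.22  1.61 -0.    1.31 -0.11]
t 0.15 tcp [ 0.525 -0.244  0.207] shift [0.4331, -0.2403, 0.0967] turn [0.551, 0.748, -1.184] q [-1.39  0.22  1.61 -0.    1.31 -0.11]
```

Emit:
{"name": "arm_command", "arguments": {
  "steps": [
    [0.03, -0.02, 0, 0, 0, -0.08, 0.05],
    [0.06, -0.04, 0, 0, 0, -0.17, 0.05],
    [0.09, -0.06, 0, 0, 0, -0.25, 0.05],
    [0.12, -0.08, 0, 0, 0, -0.34, 0.05],
    [0.15, -0.1, 0, 0, 0, -0.42, 0.05],
    [0.18, -0.12, 0, 0, 0, -0.51, 0.05],
    [0.21, -0.14, 0, 0, 0, -0.59, 0.05],
    [0.24, -0.16, 0, 0, 0, -0.68, 0.05],
    [0.27, -0.18, 0, 0, 0, -0.76, 0.05],
    [0.3, -0.2, 0, 0, 0, -0.85, 0.05],
    [0.33, -0.22, 0, 0, 0, -0.93, 0.05],
    [0.36, -0.24, 0, 0, 0, -1.02, 0.05],
    [0.39, -0.26, 0, 0, 0, -1.1, 0.05],
    [0.42, -0.275, 0, 0, 0, -1.19, 0.05],
    [0.45, -0.29, 0.01, 0, 0, -1.27, 0.05],
    [0.45, -0.29, 0.01, 0, 0, -1.27, 0.05],
    [0.45, -0.29, 0.01, 0, 0, -1.27, 0.05]
  ]
}}

```text
t: 1.57
tool_pos: [0.5272, -0.1908, 0.2927]
eef_rot: [-2.229, -2.211, 0.002]
force: [-0.3, -0.7, -0.4]
finger_gap: 0.586
grip_force: 0.0
```

```bash
python3 -c "
from h import *
snap('wrist','w1')
rel((-.20,.068,.16),np.radians(50))"
```

```text
t 1.62 tcp [ 0.525 -0.244  0.207] shift [-0.0523, -0.0012, 0.0864] turn [-0.002, 0.872, 0.0] q [-0.47  0.09  1.78 -0.    1.28 -0.46]
```

View pics/w1.png

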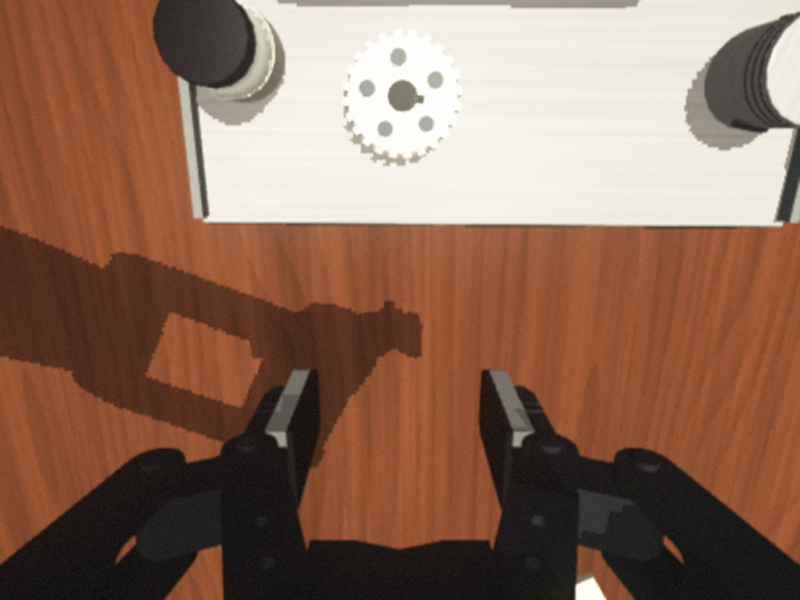

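The wrist view shows the pulley's bore at (402,95), in line with the middle of the fingers. The deck's front edge runs from (205,221) to (783,225). I'll compare these with the fit.

```bash
python3 -c "
from h import *
c=load('w1')
for n,u,z in (('bore',(402,95),.048),('L',(207,222),.02),('M',(470,224),.02),('R',(783,225),.02),('jar',(203,40),.095)):
    p=onz(c,u[0]*.64,u[1]*.64,z);a=np.array([[np.cos(YAW),np.sin(YAW)],[-np.sin(YAW),np.cos(YAW)]])@(p[:2]-W);print(n,p.round(4),a.round(4))
"
```

```text
bore [ 0.5308 -0.0889  0.048 ] [-0.1002  0.0638]
L [ 0.3968 -0.1667  0.02  ] [-0.1795  0.1969]
M [ 0.5772 -0.1692  0.02  ] [-0.18    0.0165]
R [ 0.792  -0.1712  0.02  ] [-0.1796 -0.1983]
jar [ 0.4344 -0.0675  0.095 ] [-0.0799  0.1604]
```

Emit:
{"name": "arm_command", "arguments": {
  "steps": [
    [-0.006, 0, 0.01, 0, 0.1, 0, 0.05],
    [-0.012, 0, 0.02, 0, 0.2, 0, 0.05],
    [-0.018, 0, 0.03, 0, 0.3, 0, 0.05],
    [-0.024, 0, 0.04, 0, 0.4, 0, 0.05],
    [-0.03, 0, 0.05, 0, 0.5, 0, 0.05],
    [-0.036, 0, 0.06, 0, 0.6, 0, 0.05],
    [-0.042, 0, 0.07, 0, 0.7, 0, 0.05],
    [-0.048, 0, 0.08, 0, 0.8, 0, 0.05],
    [-0.052, 0, 0.086, 0, 0.872, 0, 0.05],
    [-0.052, 0, 0.086, 0, 0.872, 0, 0.05],
    [-0.052, 0, 0.086, 0, 0.872, 0, 0.05]
  ]
}}

```text
t: 2.53
tool_pos: [0.5252, -0.2459, 0.2069]
eef_rot: [-1.717, -1.691, -0.798]
force: [0.3, 1.0, 0.4]
finger_gap: 0.586
grip_force: 0.0
```

```bash
python3 -c "
from h import *
snap('side','s1')
rel((-.175,.066,.033),np.radians(50))
rel((-.20,.068,.16),np.radians(50))"
```

```text
t 2.58 tcp [ 0.527 -0.219  0.08 ] shift [-0.0814, 0.001, 0.1028] turn [0.001, 0.002, -0.001] q [-0.78  0.5   1.6   0.59  1.7  -0.9 ]
t 2.58 tcp [ 0.525 -0.244  0.207] shift [-0.0004, -0.001, 0.0018] turn [0.001, 0.002, -0.001] q [-0.78  0.5   1.6   0.59  1.7  -0.9 ]
```

View pics/s1.png

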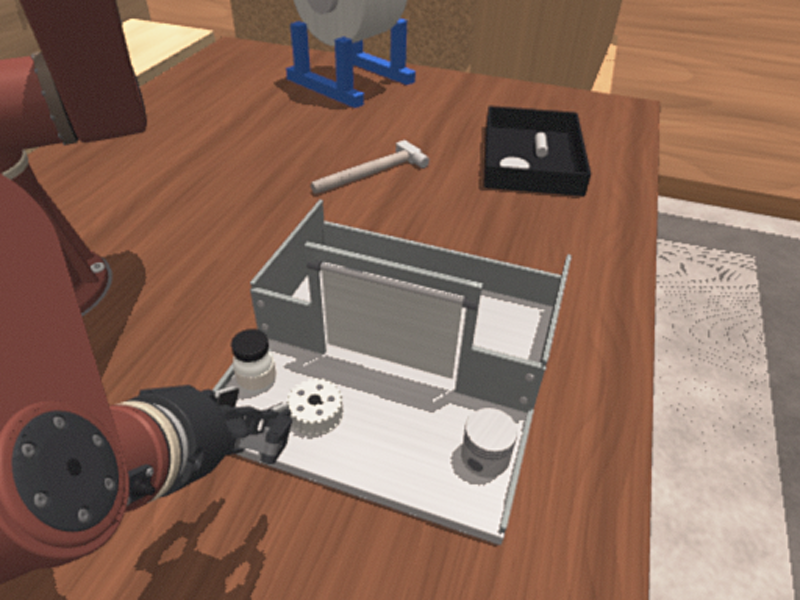

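Emit:
{"name": "arm_command", "arguments": {
  "steps": [
    [-0.008, 0, 0.01, 0, 0, 0, 0.05],
    [-0.016, 0, 0.02, 0, 0, 0, 0.05],
    [-0.024, 0, 0.03, 0, 0, 0, 0.05],
    [-0.032, 0, 0.04, 0, 0, 0, 0.05],
    [-0.04, 0, 0.05, 0, 0, 0, 0.05],
    [-0.048, 0.001, 0.06, 0, 0, 0, 0.05],
    [-0.056, 0.001, 0.07, 0, 0, 0, 0.05],
    [-0.064, 0.001, 0.08, 0, 0, 0, 0.05],
    [-0.072, 0.001, 0.09, 0, 0, 0, 0.05],
    [-0.078, 0.001, 0.098, 0, 0, 0, 0.05],
    [-0.078, 0.001, 0.098, 0, 0, 0, 0.05]
  ]
}}

```text
t: 3.5
tool_pos: [0.5264, -0.2182, 0.0824]
eef_rot: [-1.711, -1.691, -0.796]
force: [-0.6, -0.3, -0.7]
finger_gap: 0.585
grip_force: 0.0
```

```bash
python3 -c "
from h import *
snap('wrist','w2')
c=snap('side','s2');import cv2
im=np.array(c['pixels'])[210:330,110:270,::-1];cv2.imwrite('pics/s2c.png',cv2.resize(im,(800,600),interpolation=cv2.INTER_CUBIC))
rel((-.175,.066,.033),np.radians(50))"
```

```text
t 3.6 tcp [ 0.527 -0.219  0.08 ] shift [-0.0038, -0.0004, 0.0032] turn [-0.001, -0.0, -0.001] q [-0.75  0.67  1.64  0.6   1.53 -0.99]
```

View pics/s2c.png

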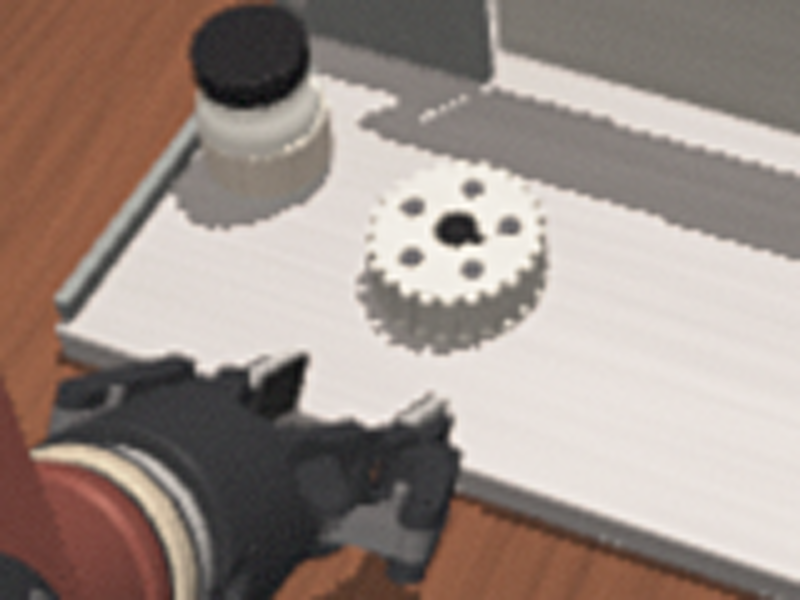

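View pics/w2.png

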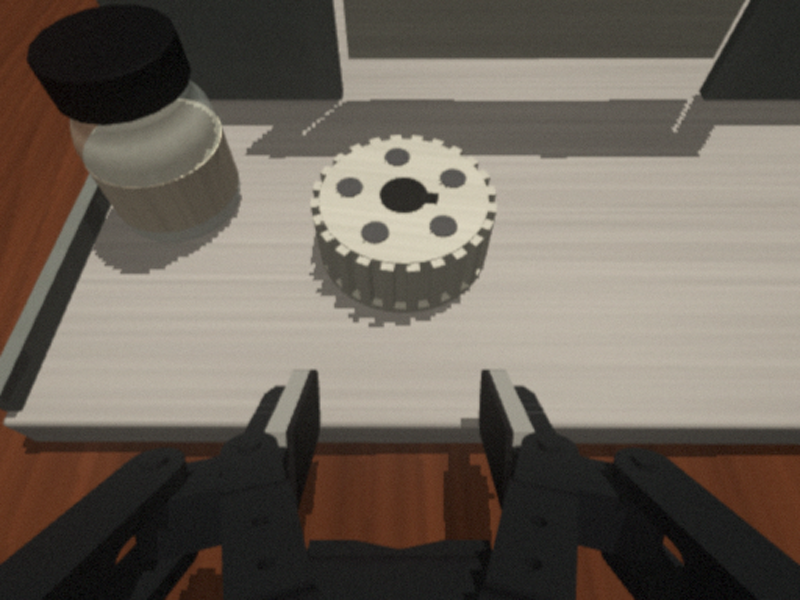

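The side crop shows the pads' tips at (300,365) and (440,400), behind the pulley and clear of it. The wrist view shows the pulley's bore at (404,195), centred between the pad tips at (318,371) and (482,371). Next I'll work out how far ahead the tips really are.

```bash
python3 -c "
from h import *
from station import sensors
s=sensors.sense();c=load('w2');R=Ro.from_rotvec(s['eef_rot'])
print(np.array(c['intrinsics'])[0,0])
o,a=ray(c,318*.64,371*.64);_,b=ray(c,482*.64,371*.64)
k=.05/np.linalg.norm(a-b)
for d in(a,b):
    p=o+k*d;print('tip world',p.round(4),'tool',R.inv().apply(p-s['tool_pos']).round(4),'washer x',(p[1]-W[1]).round(4))
p=onz(c,404*.64,195*.64,.048);print(p,np.array([[np.cos(YAW),np.sin(YAW)],[-np.sin(YAW),np.cos(YAW)]])@(p[:2]-W))
print('per washer +x, -y, -z in tool axes:',R.inv().apply([np.cos(YAW),np.sin(YAW),0]).round(3),R.inv().apply([np.sin(YAW),-np.cos(YAW),0]).round(3),R.inv().apply([0,0,-1]).round(3))
"
```

```text
319.52951061919634
tip world [ 0.5034 -0.1597  0.0446] tool [ 0.0075 -0.0247  0.0712] washer x -0.1703
tip world [ 0.5534 -0.1601  0.0445] tool [0.0075 0.0253 0.0714] washer x -0.1707
[ 0.53064263 -0.08962797  0.048     ] [-0.10094369  0.06394122]
per washer +x, -y, -z in tool axes: [0.642 0.    0.766] [ 0.001  1.    -0.001] [-0.766  0.001  0.642]
```

Emit:
{"name": "arm_command", "arguments": {
  "steps": [
    [0.004, 0.001, 0.007, 0, 0, 0, 0.05],
    [0.0084, 0.002, 0.0139, 0, 0, 0, 0.05],
    [0.0126, 0.002, 0.0208, 0, 0, 0, 0.05],
    [0.0167, 0.002, 0.0277, 0, 0, 0, 0.05],
    [0.0206, 0.002, 0.0323, 0, 0, 0, 0.05],
    [0.0244, 0.002, 0.0369, 0, 0, 0, 0.05],
    [0.027, 0.003, 0.04, 0, 0, 0, 0.05],
    [0.0309, 0.005, 0.0446, 0, 0, 0, 0.05],
    [0.036, 0.0075, 0.0507, 0, 0, 0, 0.05],
    [0.0411, 0.01, 0.0568, 0, 0, 0, 0.05],
    [0.0463, 0.0125, 0.0629, 0, 0, 0, 0.05],
    [0.0514, 0.015, 0.0691, 0, 0, 0, 0.05],
    [0.0565, 0.0175, 0.0752, 0, 0, 0, 0.05],
    [0.0617, 0.02, 0.0813, 0, 0, 0, 0.05]
  ]
}}

```text
t: 4.77
tool_pos: [0.5491, -0.1171, 0.0801]
eef_rot: [-1.713, -1.695, -0.798]
force: [0.0, -1.5, 0.4]
finger_gap: 0.585
grip_force: 1.1
```

```bash
python3 -c "
from h import *
from station import sensors
c=snap('wrist','w3');s=sensors.sense();print(s['tool_pos'],s['force'])"
```

```text
[ 0.5492553  -0.11549349  0.08017946] [ 0.95824565 -0.13602888 -0.19267016]
```

View pics/w3.png

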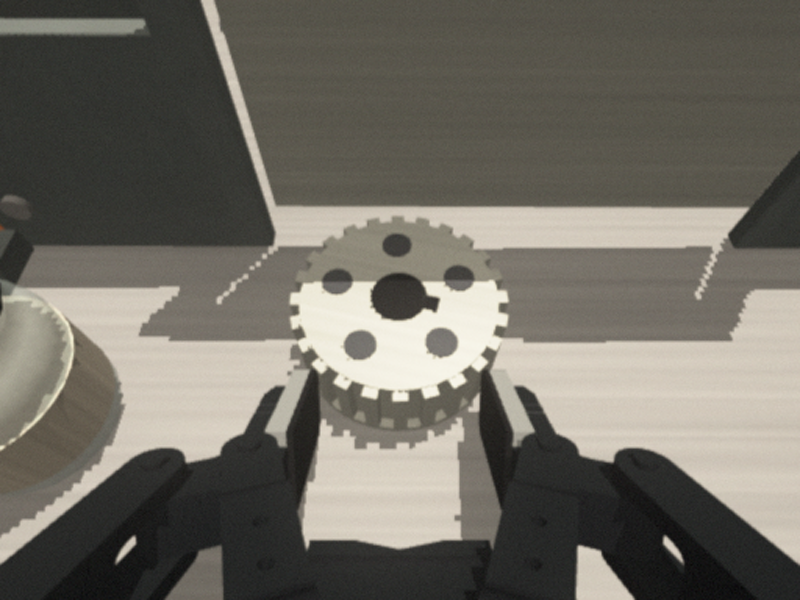

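The wrist view shows the pulley cradled evenly between the pads, its bore at (399,297). Its left rim at 290 is clear of the left post's edge at 275. I'll push on into the doorway.

Emit:
{"name": "arm_command", "arguments": {
  "steps": [
    [0.0046, 0.0025, 0.0067, 0, 0, 0, 0.05],
    [0.0088, 0.005, 0.0136, 0, 0, 0, 0.05],
    [0.0139, 0.0075, 0.0197, 0, 0, 0, 0.05],
    [0.019, 0.01, 0.0258, 0, 0, 0, 0.05],
    [0.0242, 0.0125, 0.0319, 0, 0, 0, 0.05],
    [0.0293, 0.015, 0.0381, 0, 0, 0, 0.05],
    [0.0345, 0.0175, 0.0442, 0, 0, 0, 0.05],
    [0.0396, 0.02, 0.0503, 0, 0, 0, 0.05],
    [0.0447, 0.0225, 0.0565, 0, 0, 0, 0.05],
    [0.0499, 0.025, 0.0626, 0, 0, 0, 0.05]
  ]
}}

```text
t: 5.65
tool_pos: [0.5753, -0.038, 0.0788]
eef_rot: [-1.713, -1.695, -0.799]
force: [-2.2, -5.3, 4.9]
finger_gap: 0.586
grip_force: 3.3
```

```bash
python3 -c "
from h import *
from station import sensors
c=snap('side','s4');s=sensors.sense();print(s['tool_pos'],s['force'],s['joints'].round(2))
d=snap('wrist','w4')
im=np.array(c['pixels'])[100:340,40:360,::-1];cv2.imwrite('pics/s4c.png',np.hstack([cv2.resize(im,(400,300)),cv2.resize(np.array(d['pixels'])[:,:,::-1],(400,300))]))"
```

```text
[ 0.57549508 -0.03647913  0.07876952] [ 0.8721928  -2.34025146  3.02401816] [-0.47  0.61  1.75  0.78  1.35 -0.87]
```

View pics/s4c.png

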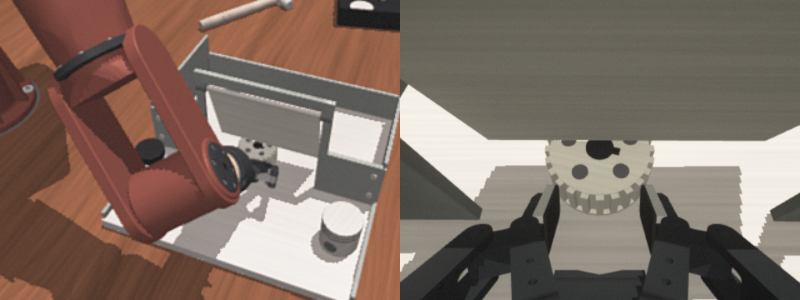

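The left half shows the flap swung in over the pulley, with the arm clear of the lintel and the jar. The right half (wrist view) shows the pulley still cradled, its bore at about (600,148) under the flap. I'll carry on to full depth.

Emit:
{"name": "arm_command", "arguments": {
  "steps": [
    [0.0059, 0.002, 0.0055, 0, 0, 0, 0.05],
    [0.0111, 0.004, 0.0117, 0, 0, 0, 0.05],
    [0.0162, 0.006, 0.0178, 0, 0, 0, 0.05],
    [0.0213, 0.008, 0.0239, 0, 0, 0, 0.05],
    [0.0265, 0.01, 0.03, 0, 0, 0, 0.05],
    [0.0316, 0.011, 0.0362, 0, 0, 0, 0.05],
    [0.0361, 0.012, 0.0415, 0, 0, 0, 0.05],
    [0.0361, 0.012, 0.0415, 0, 0, 0, 0.05],
    [0.0361, 0.012, 0.0415, 0, 0, 0, 0.05]
  ]
}}

```text
t: 6.5
tool_pos: [0.587, 0.0177, 0.0789]
eef_rot: [-1.712, -1.694, -0.798]
force: [-1.1, -0.5, -0.8]
finger_gap: 0.586
grip_force: 0.2
```

```bash
python3 -c "
from h import *
from station import sensors
c=snap('side','s5');s=sensors.sense();print(s['tool_pos'],s['force'],s['joints'].round(2))
d=snap('wrist','w5')
im=np.array(c['pixels'])[100:340,40:360,::-1];cv2.imwrite('pics/s5c.png',np.hstack([cv2.resize(im,(400,300)),cv2.resize(np.array(d['pixels'])[:,:,::-1],(400,300))]))"
```

```text
[0.58708935 0.01726613 0.0789061 ] [-0.04224385 -0.56247216  0.63448455] [-0.38  0.6   1.77  0.83  1.3  -0.83]
```

View pics/s5c.png

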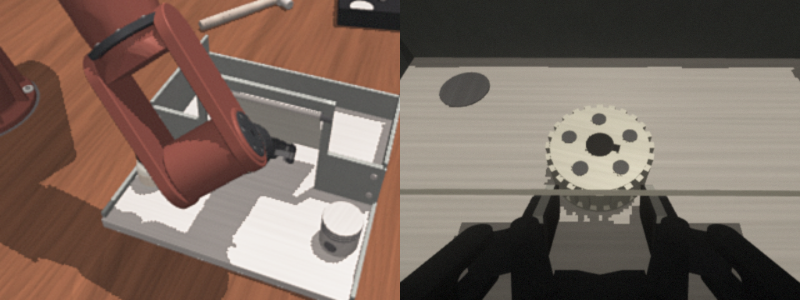

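The wrist view shows the pulley inside, bore at about (600,145), beyond the flap's edge line at row 190. The flap is resting on the hand.

```bash
python3 -c "
from h import *
c=load('w5');A=np.array([[np.cos(YAW),np.sin(YAW)],[-np.sin(YAW),np.cos(YAW)]])
p=onz(c,200*1.28,145*1.28,.048);print(p,A@(p[:2]-W))"
```

```text
[0.58945104 0.1004545  0.048     ] [0.08977963 0.00724561]
```

Emit:
{"name": "arm_command", "arguments": {
  "steps": [
    [-0.0025, 0, -0.003, 0, 0, 0, 0.05],
    [-0.006, 0, -0.007, 0, 0, 0, 0.05],
    [-0.011, 0, -0.013, 0, 0, 0, 0.05],
    [-0.016, 0, -0.019, 0, 0, 0, 0.05],
    [-0.021, 0, -0.025, 0, 0, 0, 0.05],
    [-0.026, 0, -0.031, 0, 0, 0, 0.05],
    [-0.031, 0, -0.037, 0, 0, 0, 0.05],
    [-0.036, 0, -0.043, 0, 0, 0, 0.05],
    [-0.041, 0, -0.049, 0, 0, 0, 0.05],
    [-0.046, 0, -0.055, 0, 0, 0, 0.05],
    [-0.051, 0, -0.061, 0, 0, 0, 0.05],
    [-0.056, 0, -0.067, 0, 0, 0, 0.05],
    [-0.062, 0, -0.074, 0, 0, 0, 0.05],
    [-0.068, 0, -0.081, 0, 0, 0, 0.05],
    [-0.075, 0, -0.0895, 0, 0, 0, 0.05],
    [-0.082, 0, -0.098, 0, 0, 0, 0.05],
    [-0.09, 0, -0.1075, 0, 0, 0, 0.05],
    [-0.098, 0, -0.117, 0, 0, 0, 0.05],
    [-0.106, 0, -0.1265, 0, 0, 0, 0.05],
    [-0.114, 0, -0.136, 0, 0, 0, 0.05]
  ]
}}

```text
t: 8.27
tool_pos: [0.5853, -0.1622, 0.0792]
eef_rot: [-1.714, -1.694, -0.798]
force: [-0.0, 0.2, 0.6]
finger_gap: 0.587
grip_force: 0.0
```

Emit:
{"name": "arm_command", "arguments": {
  "steps": [
    [-0.006, 0, -0.008, 0, 0, 0, 0.05],
    [-0.012, 0, -0.016, 0, 0, 0, 0.05],
    [-0.012, 0, -0.016, 0, 0, 0, 0.05],
    [-0.012, 0, -0.016, 0, 0, 0, 0.05],
    [-0.012, 0, -0.016, 0, 0, 0, 0.05],
    [-0.012, 0, -0.016, 0, 0, 0, 0.05],
    [-0.012, 0, -0.016, 0, 0, 0, 0.05],
    [-0.012, 0, -0.016, 0, 0, 0, 0.05],
    [-0.012, 0, -0.016, 0, 0, 0, 0.05],
    [-0.012, 0, -0.016, 0, 0, 0, 0.05],
    [-0.012, 0, -0.016, 0, 0, 0, 0.05],
    [-0.012, 0, -0.016, 0, 0, 0, 0.05],
    [-0.012, 0, -0.016, 0, 0, 0, 0.05],
    [-0.012, 0, -0.016, 0, 0, 0, 0.05],
    [-0.012, 0, -0.016, 0, 0, 0, 0.05],
    [-0.012, 0, -0.016, 0, 0, 0, 0.05],
    [-0.012, 0, -0.016, 0, 0, 0, 0.05],
    [-0.012, 0, -0.016, 0, 0, 0, 0.05]
  ]
}}

```text
t: 9.77
tool_pos: [0.5851, -0.1807, 0.0803]
eef_rot: [-1.713, -1.695, -0.798]
force: [0.0, -0.2, -0.5]
finger_gap: 0.589
grip_force: 0.0
```

```bash
python3 -c "
from h import *
from station import sensors
s=sensors.sense();print(s['t'],s['tool_pos'],s['force'])
c=snap('scene','f1');d=snap('wrist','f2')
cv2.imwrite('pics/fin.png',np.hstack([cv2.resize(np.array(x['pixels'])[:,:,::-1],(400,300)) for x in (c,d)]))"
```

```text
9.7667 [ 0.58512384 -0.18071381  0.08026336] [ 0.01555936 -0.19509364 -0.49115249]
```

View pics/fin.png

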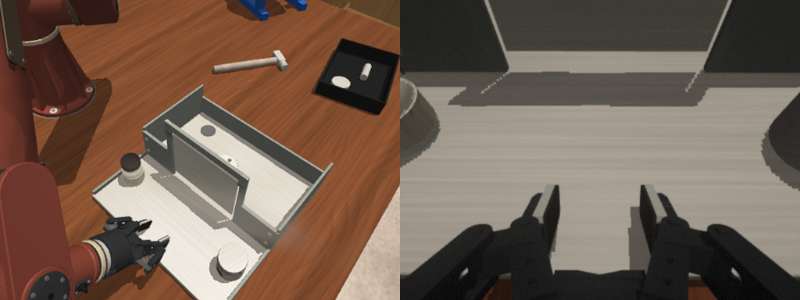

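The scene view shows the flap hanging shut with the top of the pulley just visible behind it at (232,160). The jar and piston are where they were, and the hand is clear.

```bash
python3 -c "
from station import job_done
print(job_done())"
```

```text
the job is handed in; nothing more can be done
None
```

The pulley was slid flat through the doorway to about 90 mm beyond the flap, the hand was drawn back out and the flap hangs shut behind it, with the jar and piston undisturbed; the job was handed in at about 10 s, and no verdict was returned.

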